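Set up a detector probe and its check source on the bench stand

TASK

Get the probe ready for a source check: lay it over the fork clip of the bench stand with its round head pointing to the source carriage and its square box over the rear rest, and press it down past the sprung jaw until it sits fully home and the jaw has closed over it. Then slide the source carriage fully up to its end stop in front of the probe, let go of everything, and leave the other things on the table undisturbed.

Things in the scene. Friction and masses are not known exactly. Their poses are not given: they have to be found in the camera images.
- probe: loose detector probe, 200 mm long, 0.24 kg, lying level, axis 18 mm up. Origin on its axis mid clip groove, x along the axis to the window. Along x (mm): -21..21 groove dia 26; 21..51 aluminium head dia 36, flat window at its end; -29..-21 collar dia 34; -95..-29 black barrel dia 28; -137..-95 grey square box 36 x 36, flat side down; -149..-137 connector stub dia 10
- probe_barrel (a point): middle of the probe's black barrel, on its axis, 62 mm behind the probe's origin: the place to grasp it; axes as the probe's
- stand: bench stand fixed to the table: grey metal base 12 mm thick, x -150..185 mm, y -50..50 mm. Origin on the table under the fork clip; x runs along the base to the source carriage, y to the sprung jaw, z up. The black fork clip stands at x = 0, 30 mm wide in x: fixed prong on the -y side (inner face y = -13 mm, flared lip 70 mm high), sprung jaw on the +y side
- clip_seat (a point): where the probe's origin lies when fully home (probe x along the stand's x): on the clip's axis, 45 mm above the table. A probe only laid in the mouth rests with its groove about 20 mm higher, nose up; pressed with about 10 to 20 N on the barrel close behind the collar, the jaw swings out and snaps back over it
- jaw (a joint): sprung grey jaw of the fork clip, hinged low on its +y side: 0 rad closed, about 0.15 rad while the probe passes, at most 0.6; the spring drives it back to 0
- jaw_tip (a point): upper edge of the thumb tab of the jaw, 74 mm above the table when closed; the jaw's nose lies 15 mm below it
- carriage (a joint): travel of the source carriage on its rail towards the clip: 0 m at the outer end, 0.060 m at the end stop; it stays where it is left, about 2 N of friction
- carriage_grip (a point): middle of the top of the carriage's upright black grip, 69 mm above the table; the grip is 14 mm in the stand's x, 30 mm in y, 34 mm tall, on the 56 mm wide carriage (top 36 mm above the table, reaching 10 mm beyond the point in +x). A plate 62 mm high with the source disc stands on its clip side, a 21 mm gap from the grip
- sample_jar: bystander: orange jar with white lid, 54 mm wide, 58 mm tall; origin at the centre of its underside
- vial: bystander: clear vial with ribbed cap, 28 mm wide, 63 mm tall; origin at the centre of its underside
- black_probe: bystander: slim black antenna wand, 13 mm thick, 85 mm long (not the detector probe); origin at the centre of its underside
- mouse: bystander: computer mouse, 106 x 61 x 37 mm; origin at the centre of its underside
- rear_rest (a point): middle of the flat top of the black rear rest, 27 mm above the table, 114 mm behind the clip, 34 mm long in x; the probe's square box lies on it between two cheeks 46 mm apart that rise to 44 mm above the table; axes as the stand's
- power_adapter: bystander: black power adapter lying flat, 50 x 152 x 32 mm; origin at the centre of its underside

How it is judged:
By the outcome, as a careful person would: the job done as asked, in the order asked, and still so for the second after the job is handed in, with the robot touching nothing.
It also fails if it takes over 48 s, if anything falls off the work surface, if the arm or the gripper's body presses on something with over 40 N, if the wrist force passes 120 N, or if a joint passes its speed limit or range.

ROBOT

A 6-joint arm with a two-finger parallel gripper is mounted at the origin on a cart in front of the work surface, level with it; the furniture and walls round the work are solid. World frame = base frame: x ahead of the robot, y to its left, z up, the work surface at z = 0. Lengths are in mm, angles in rad, forces in N, time in s.
With the tool pointing down it reaches from about 350 to 775 mm from the base axis. Payload 7.3 kg.
Tool frame: the origin (TCP) lies at the very end of the fingers, on their centre line; the grasp point (between the pads) lies 19 mm behind it; x points along the fingers, z is the direction in which the jaws open and shut, and the axes are right-handed (so a half turn about x gives the same grasp; the last joint's range is limited). The gripper opens to 92 mm and grips with 3 to 60 N. Pads are 19 mm wide; open, the fingers measure 130 mm over their backs; the gripper's body (75 mm by 190 mm) begins 47 mm behind the grasp point.
Start: joints at [-1.428, 0.342, 1.524, -0, 1.275, -0.146], TCP at [149.543, -503.271, 226.741] pointing down, gripper open.
Joint ranges: [-2.53, 2.53], [-0.77, 2.02], [0.04, 2.7], [-1, 4.14], [0.28, 2.66], [-3.11, 3.11]. Speed limits (rad/s): [2.57, 2.57, 3.14, 3.14, 3.14, 3.14].

INTERFACE

Orientations are given as [roll, pitch, yaw] about the fixed x, y, z axes, in that order (R = Rz(yaw) Ry(pitch) Rx(roll)).
In Python, from plant import * gives the robot as it stands.
- The arm moves only by the tool carry_out, never from a script. Its argument "rows" is a list of rows, each a list of 4 numbers: the shift along the world's x, y, z in mm, then the turn about the world's z in degrees. In form: [[x, y, z, twist], ...]. A call has 1 to 20 rows; each row is the pose to reach, as a shift and turn from the pose measured when the call began; what a row does not reach only later rows make up. A row lasts 1/12 s, in which the tool goes at most 41.7 mm and 7.16 degrees, less where a joint would pass 70% of its speed; a pose out of reach is approached as far as the arm can. A call with a gripper value outside its range is refused whole. "hand" is the finger opening in mm, from 0 to 91.8, set as the call begins (left out, the last holds). The fingers move at their own pace and stop on an object; the grip force is fixed at half the most. Time passes only in rows, so rows that repeat a pose let the fingers close. It gives the time, the measured TCP pose, the force and the opening at its end, in the units of the state.
- get_obs(): the state, without advancing time (a new reading comes with each control period).
- capture(name): name is "scene" or "top" or "wrist"; returns the picture (420x560x3 uint8, red, green, blue); there is no depth.
- camera_info(name): a dict with "camera_matrix" (3x3 intrinsics, pixels), "dist" ([k1, k2, p1, p2, k3] as OpenCV has them; the pictures are not rectified), "pose" (4x4, takes a point from camera to world coordinates); the wrist camera has in their place "mount" (4x4, takes a point from camera to tool coordinates, whose origin is the TCP and whose axes are the tool frame's). Camera axes: x right, y down, z forward; pixel columns grow to the right and rows downward; lengths in mm; the calibration is good to about 2 mm. A picture is of the moment at which its call begins: read the wrist's pose just before it. camera_info takes no time and is no camera call.
- close_job(): hands the job in, once; it reports no verdict.
The state is a dict: "time": time; "joint_positions": joint angles; "dq": joint speeds; "tau": joint torques, N m; "tool_pos": TCP position; "tcp_rot": TCP orientation; "contact_force": force on the tool from outside, world axes, zero at the start; "moment": the same for the moment, N m; "grip_width": finger opening in mm.
Only numpy, scipy, OpenCV 4.12 (cv2) and the standard library are available. Lean on these libraries where they do the work, as an engineer would, in place of code of your own. Each camera call takes 0.05 s, during which the arm holds its last target. There are 200 camera calls.

## Working session

There is one attempt and no reset: what is moved stays moved. The work goes in short steps, Python scripts to look and compute and a tool call to move; the robot and the scene stay as the last step left them, time stands still between calls to the robot, and variables do not carry over. Pictures are saved under pics/ and viewed, about 8 in all and at most 12, crops included, and the job is handed in when it is done.

Besides the shell and the picture viewer there is one more tool, called as a command line: name --pt "numbers of a row" for each row, then --argument value for the rest. carry_out: Moves the arm, as the interface text tells. Its arguments: {"type":"object","properties":{"rows":{"type":"array"},"hand":{"type":"number"}},"required":["rows"]}

```bash
mkdir -p pics
cat > h.py <<'E'
from plant import *
import numpy as np, cv2
def save(name,fn):
    im=capture(name); cv2.imwrite('pics/'+fn,im[:,:,::-1]); return im
def ray(name,uv,T=None):
    c=camera_info(name)
    p=cv2.undistortPoints(np.array([[uv]],float),np.array(c['camera_matrix'],float),np.array(c['dist'],float))[0,0]
    T=np.array(c['pose']) if T is None else T
    d=T[:3,:3]@np.array([p[0],p[1],1]); return T[:3,3],d
def onz(name,uv,z,T=None):
    o,d=ray(name,uv,T); return o+d*(z-o[2])/d[2]
def proj(name,P,T=None):
    c=camera_info(name); T=np.array(c['pose']) if T is None else T
    W=np.linalg.inv(T); r,_=cv2.Rodrigues(W[:3,:3])
    return cv2.projectPoints(np.array(P,float).reshape(-1,1,3),r,W[:3,3],np.array(c['camera_matrix'],float),np.array(c['dist'],float))[0][:,0]
E
python3 - <<'E'
from h import *
a=save('scene','s0.png');b=save('top','t0.png')
o=get_obs();print(o)
for n in('scene','top'):
    c=camera_info(n);print(n,np.round(c['pose'],3).tolist(),np.round(c['camera_matrix'],1).tolist())
E
```

```text
{'time': 0.1, 'joint_positions': array([-1.42797904e+00,  3.42682373e-01,  1.52494640e+00,  4.72830593e-05,
        1.27542760e+00, -1.46006470e-01]), 'dq': array([ 0.0002978 ,  0.00042916, -0.0034036 ,  0.00059364,  0.00104823,
       -0.00078664]), 'tau': array([ 1.38101546e-03, -4.32003772e+01, -2.44694424e+01,  7.18562817e-02,
        5.26520703e-02, -4.59510420e-05]), 'tool_pos': array([ 149.51019259, -502.86295897,  226.090562  ]), 'tcp_rot': array([2.96470523, 1.56933191, 1.68271887]), 'contact_force': array([ 0.45505639, -0.00250246, -1.10688934]), 'moment': array([-0.03587651,  0.02886782,  0.00738499]), 'grip_width': 91.73433357127443}
scene [[-0.898, -0.212, 0.386, -115.908], [-0.44, 0.389, -0.81, 1492.502], [0.022, -0.896, -0.443, 874.705], [0.0, 0.0, 0.0, 1.0]] [[484.1, 0.0, 275.3], [0.0, 484.1, 213.0], [0.0, 0.0, 1.0]]
top [[0.056, -0.975, 0.216, 332.157], [-0.998, -0.055, 0.01, 46.299], [0.002, -0.216, -0.976, 1198.339], [0.0, 0.0, 0.0, 1.0]] [[401.8, 0.0, 279.4], [0.0, 401.8, 210.9], [0.0, 0.0, 1.0]]
```

View pics/t0.png

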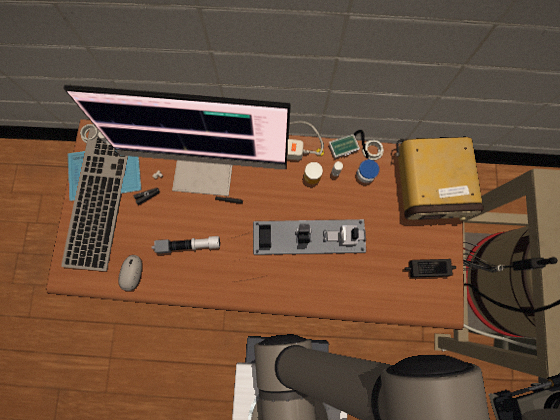

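View pics/s0.png

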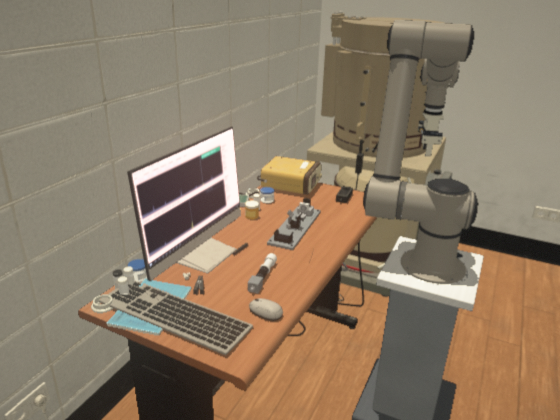

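The top view shows the stand at about (253–366, 220–254) with its carriage on the right at (350,235). The probe runs from (153,246) to (219,243), head to the right, so both x axes point roughly along world -y.

Run:
```python
from h import *
im=cv2.imread('pics/t0.png'); c=im[205:270,145:375]
cv2.imwrite('pics/t0c.png',cv2.resize(c,None,fx=3.45,fy=3.45,interpolation=cv2.INTER_CUBIC))
for uv,z in [((219,243),18),((165,246),18),((157,246.5),18)]: print('probe',uv,np.round(onz('top',uv,z),1))
for uv in [(253,222),(366,220),(366,252),(253,254)]: print('base',np.round(onz('top',uv,12),1))
print(camera_info('wrist')['mount'])
```

```text
probe (219, 243) [485.9 231.8  18. ]
probe (165, 246) [467.7 391.   18. ]
probe (157, 246.5) [464.8 414.6  18. ]
base [555.8 136.2  12. ]
base [ 581.2 -203.4   12. ]
base [ 484.4 -204.5   12. ]
base [459.8 129.4  12. ]
[[ 1.19211542e-03 -2.90742603e-01  9.56800563e-01 -1.58334877e+02]
 [ 1.39174355e-04 -9.56801185e-01 -2.90742966e-01  7.85043829e+01]
 [ 9.99999280e-01  4.79761273e-04 -1.10015353e-03  3.08165306e-01]
 [ 0.00000000e+00  0.00000000e+00  0.00000000e+00  1.00000000e+00]]
```

View pics/t0c.png

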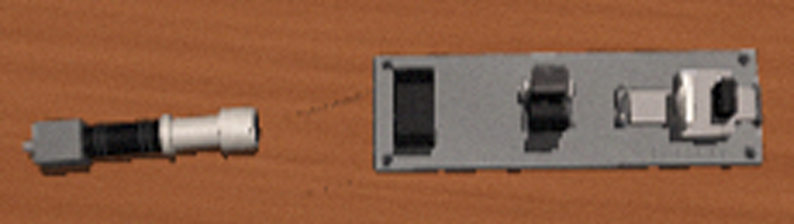

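carry_out --pt "22 30 0 5" --pt "44 60 0 10" --pt "66 91 0 15" --pt "88 121 0 20" --pt "110 151 0 25" --pt "132 182 0 30" --pt "154 212 0 35" --pt "176 242 0 40" --pt "198 273 0 45" --pt "220 303 0 50" --pt "242 333 0 55" --pt "264 364 0 60" --pt "286 394 0 65" --pt "308 424 0 70" --pt "330 455 0 74" --pt "351 485 0 78" --pt "351 485 0 78" --pt "351 485 0 78" --pt "351 485 0 78" --hand 91.8

```text
time: 1.68
tool_pos: [500.0, -17.9, 225.6]
tcp_rot: [3.081, 1.568, -3.122]
contact_force: [0.5, -0.4, 0.9]
grip_width: 92.3
```

```bash
cat >> h.py <<'E'
from scipy.spatial.transform import Rotation as Ro
def wT(o=None):
    o=o or get_obs(); T=np.eye(4); T[:3,:3]=Ro.from_euler('xyz',o['tcp_rot']).as_matrix(); T[:3,3]=o['tool_pos']
    return T@np.array(camera_info('wrist')['mount'])
def st():
    o=get_obs(); R=Ro.from_euler('xyz',o['tcp_rot']).as_matrix()
    print('t',round(o['time'],2),'p',np.round(o['tool_pos'],1),'jawdir deg',round(float(np.degrees(np.arctan2(R[1,2],R[0,2]))),2),'F',np.round(o['contact_force'],1),'M',np.round(o['moment'],2),'w',round(o['grip_width'],1)); return o
E
python3 - <<'E'
from h import *
st(); T=wT(); save('wrist','w1.png'); np.save('T1.npy',T); print(camera_info('wrist')['camera_matrix'],np.round(T,3).tolist())
E
```

```text
t 1.68 p [500.  -17.9 225.6] jawdir deg 4.56 F [ 0.5 -0.4  0.9] M [-0.03 -0.07 -0.01] w 92.3
[[350.26424294   0.         274.79741094]
 [  0.         350.26424294 209.93702593]
 [  0.           0.           1.        ]] [[0.997, 0.077, 0.021, 493.762], [0.08, -0.954, -0.289, 60.419], [-0.002, 0.29, -0.957, 383.983], [0.0, 0.0, 0.0, 1.0]]
```

View pics/w1.png

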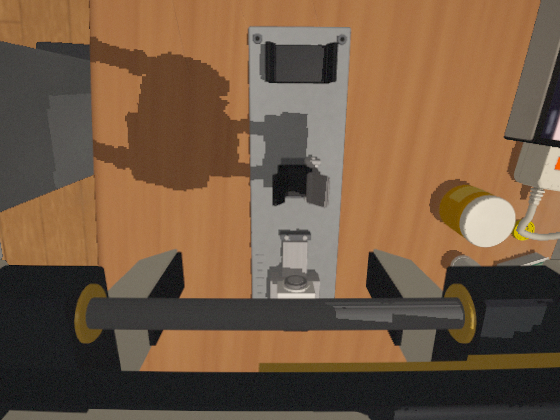

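The wrist view shows the base's rear edge from (249,29) to (349,29), the rear rest at about (301,62), the clip at about (297,183) with the jaw on the right, and the top of the carriage at (295,285).

```bash
python3 - <<'E'
from h import *
T=np.load('T1.npy'); im=cv2.imread('pics/w1.png'); hsv=cv2.cvtColor(im,cv2.COLOR_BGR2HSV)
L=[];R=[]
for r in list(range(90,108))+list(range(206,226)):
    g=np.where(hsv[r,230:365,1]<60)[0]+230
    # right edge
    R.append(onz('wrist',(g.max()+.5,r),12,T)[:2])
    if r>200 or r<108: L.append(onz('wrist',(g.min()-.5,r),12,T)[:2])
def fit(P):
    v=cv2.fitLine(np.array(P,np.float32),cv2.DIST_HUBER,0,.01,.01).ravel(); 
    if v[1]>0: v[:2]*=-1
    return v,np.degrees(np.arctan2(v[1],v[0]))
for P in(L,R): print(fit(P))
for uv in [(249,28.5),(349,28.5)]: print('rear corners',np.round(onz('wrist',uv,12,T),1))
g=hsv[20:40,300]; print(g[:,1].tolist())
# model points check
th=np.radians(-85.8); ex=np.array([np.cos(th),np.sin(th)]); ey=np.array([-ex[1],ex[0]])
vl,vr=fit(L)[0],fit(R)[0]
n=ey; print('width',n@(vr[2:]-vl[2:]),'mid offset',(n@(vr[2:]+vl[2:]))/2, 'origin(519,-18) off',n@[519,-18.])
E
python3 - <<'E'
import cv2
im=cv2.imread('pics/w1.png');cv2.imwrite('pics/w1c.png',cv2.resize(im[20:220,235:365],None,fx=3,fy=3,interpolation=cv2.INTER_CUBIC))
E
```

```text
(array([ 7.6497927e-02, -9.9706972e-01,  4.7090320e+02, -1.7532164e+00],
      dtype=float32), np.float32(-85.6127))
(array([ 7.1683340e-02, -9.9742746e-01,  5.6981860e+02,  6.2600760e+00],
      dtype=float32), np.float32(-85.88932))
rear corners [462.4 129.1  12. ]
rear corners [559.  137.1  12. ]
[148, 150, 147, 144, 144, 141, 94, 16, 15, 12, 13, 15, 13, 13, 10, 13, 12, 12, 15, 10]
width 99.23664478175688 mid offset 519.128496970568 origin(519,-18) off 516.2879261311964
```

View pics/w1c.png

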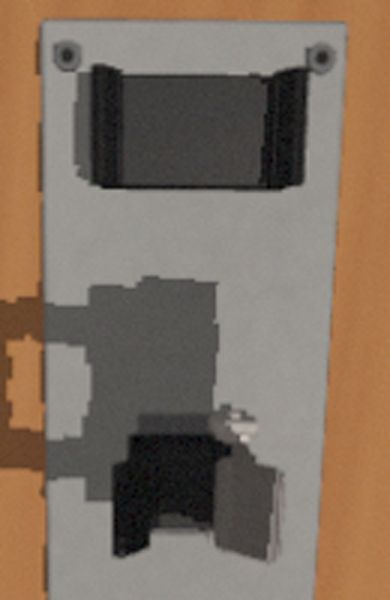

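carry_out --pt "-3 36 -8 1" --pt "-5 72 -16 1" --pt "-8 108 -24 2" --pt "-10 145 -32 2" --pt "-13 182 -40 2" --pt "-15 219 -48 2" --pt "-18 256 -56 2" --pt "-20 293 -60 2" --pt "-20 293 -60 2" --pt "-20 293 -60 2" --pt "-20 293 -60 2"

```text
time: 2.65
tool_pos: [480.0, 273.2, 165.8]
tcp_rot: [-2.966, 1.568, -2.854]
contact_force: [-0.2, -0.6, -0.3]
grip_width: 91.9
```

Run:
```python
from h import *
st(); T=wT(); save('wrist','w2.png'); np.save('T2.npy',T)
T1=np.load('T1.npy'); print('rest front (x=-97)',onz('wrist',(300,82.3),27,T1),'rest back',onz('wrist',(300,45),27,T1))
print('cheek inner L/R front z44',onz('wrist',(235+123/3,82),44,T1),onz('wrist',(235+263/3,82),44,T1))
```

```text
t 2.65 p [480.  273.2 165.8] jawdir deg 6.42 F [-0.2 -0.6 -0.3] M [-0.05 -0.07  0.01] w 91.9
rest front (x=-97) [515.58614375  82.60234519  27.        ] rest back [512.31886017 115.86154492  27.        ]
cheek inner L/R front z44 [492.5618291   80.03026288  44.        ] [535.27457957  83.52761792  44.        ]
```

View pics/w2.png

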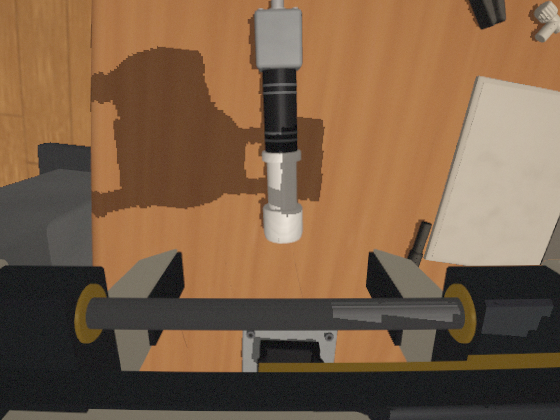

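The wrist view shows the probe with its box at (278,40), barrel at cols 264–297 and rows 68–150, collar at row 155, and head at (283,222). It lies almost straight along the image.

Run:
```python
from h import *
T=np.load('T2.npy')
b=onz('wrist',(280.3,110),18,T); g=onz('wrist',(282,180),18,T);h=onz('wrist',(282.9,218),18,T); bx=onz('wrist',(278.5,40),36,T)
for n,p in zip('bghx',(b,g,h,bx)): print(n,np.round(p,1))
d=h-b; print('axis deg',np.degrees(np.arctan2(d[1],d[0])),'box-head',np.degrees(np.arctan2(*(h-bx)[[1,0]])))
print('collar back x=-29',onz('wrist',(281,151),33,T),'box front top x=-95',onz('wrist',(279,67),36,T),'box back -137',onz('wrist',(278,11),36,T),'window 51',onz('wrist',(283,241),20,T))
```

```text
b [475.8 346.9  18. ]
g [484.3 287.3  18. ]
h [489.3 252.   18. ]
x [468.2 398.1  36. ]
axis deg -81.89281626017055 box-head -81.78145934658106
collar back x=-29 [479.94034752 314.6524068   33.        ] box front top x=-95 [470.79322097 378.98098798  36.        ] box back -137 [465.54189062 417.93902896  36.        ] window 51 [491.9534369  230.26462936  20.        ]
```

carry_out --pt "-2 31 -10 1.8" --pt "-2 61 -30 1.8" --pt "-2 61 -65 1.8" --pt "-2 61 -100 1.8" --pt "-2 61 -130 1.8" --pt "-2 61 -150 1.8" --pt "-2 61 -160 1.8" --pt "-2 61 -162 1.8" --pt "-2 61 -162 1.8" --pt "-2 61 -162 1.8"

```text
time: 3.53
tool_pos: [479.6, 333.8, 5.7]
tcp_rot: [1.145, 1.57, 1.287]
contact_force: [-0.4, 0.6, 0.5]
grip_width: 91.7
```

carry_out --pt "0 0 0 0" --pt "0 0 0 0" --pt "0 0 0 0" --pt "0 0 0 0" --pt "0 0 0 0" --pt "0 0 0 0" --pt "0 0 0 0" --pt "0 0 0 0" --pt "0 0 0 0" --pt "0 0 0 0" --hand 10

```text
time: 4.37
tool_pos: [479.4, 333.8, 5.6]
tcp_rot: [1.999, 1.57, 2.141]
contact_force: [-1.9, 0.1, -0.2]
grip_width: 30.0
```

carry_out --pt "0 0 10 0" --pt "0 0 30 0" --pt "0 0 60 0" --pt "2 -10 95 0" --pt "4 -30 115 -1" --pt "8 -60 115 -2" --pt "12 -90 115 -3" --pt "16 -125 115 -4" --pt "20 -160 115 -4" --pt "25 -195 115 -4" --pt "30 -230 115 -4" --pt "34 -260 115 -4" --pt "37 -285 115 -4" --pt "38 -295 115 -4" --pt "38 -299 115 -4" --pt "38 -299 115 -4" --pt "38 -299 115 -4" --pt "38 -299 115 -4"

```text
time: 5.87
tool_pos: [517.2, 36.0, 120.6]
tcp_rot: [2.078, 1.57, 2.151]
contact_force: [0.4, -0.8, -1.9]
grip_width: 27.0
```

Run:
```python
from h import *
st(); T=wT(); save('wrist','w3.png'); np.save('T3.npy',T); save('scene','s3.png')
```

```text
t 5.87 p [517.2  36.  120.6] jawdir deg 4.19 F [ 0.4 -0.8 -1.9] M [-0.04 -0.12 -0.02] w 27.0
```

View pics/w3.png

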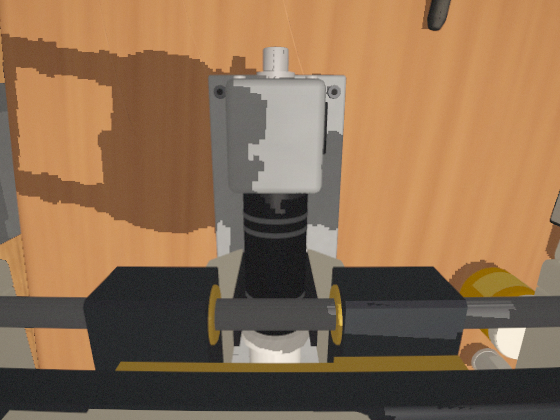

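The probe is held level. Its box is at cols 228–325 and rows 80–190, lined up over the base's rear edge (cols 210–345, row 76).

Run:
```python
from h import *
T=np.load('T3.npy'); th=np.radians(-85.75); ex=np.array([np.cos(th),np.sin(th)]); ey=np.array([-ex[1],ex[0]])
def s(n,uv,z):
    p=onz('wrist',uv,z,T)[:2]; print(n,np.round(p,1),'ex',round(float(ex@p),1),'ey',round(float(ey@p),1))
o=get_obs()['tool_pos'][:2]; print('tcp ex,ey',ex@o,ey@o,'stand',ex@[521.3,-14.1],ey@[521.3,-14.1])
s('box front L',(228,185),151); s('box front R',(325,187),151)
s('box back L',(230,88),151); s('box back R',(323,88),151); s('box front edge mid',(276,190),150);s('box back edge mid',(276,79),150)
s('barrel200',((244+308)/2,212),133); s('barrel260',((245+306)/2,255),133)
s('base rear L',(210,80),12); s('base rear R',(345,80),12); s('base rear edge',(300,74.5),12)
```

```text
tcp ex,ey 2.472145304584394 518.4695324262217 stand 52.69398354876443 518.8215917806067
box front L [495.8  84.1] ex -47.1 ey 500.6
box front R [532.  86.] ex -46.3 ey 537.0
box back L [495.2 118.6] ex -81.6 ey 502.6
box back R [527.4 121. ] ex -81.6 ey 534.9
box front edge mid [513.8  83.2] ex -44.9 ey 518.6
box back edge mid [510.9 122.8] ex -84.6 ey 518.6
barrel200 [514.9  69.3] ex -31.0 ey 518.6
barrel260 [516.2  49. ] ex -10.6 ey 518.4
base rear L [463.3 127.9] ex -93.2 ey 471.5
base rear R [560.3 135.1] ex -93.2 ey 568.8
base rear edge [527.6 136.3] ex -96.8 ey 536.3
```

View pics/s3.png

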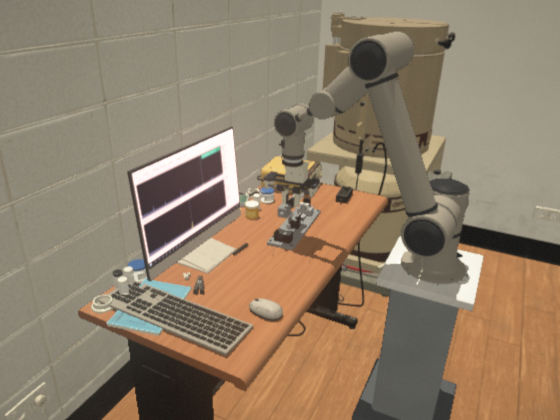

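carry_out --pt "1 -2 -10 0" --pt "1 -2 -25 0" --pt "1 -2 -40 0" --pt "1 -2 -50 0" --pt "1 -2 -54 0" --pt "1 -2 -54 0" --pt "1 -2 -54 0"

```text
time: 6.55
tool_pos: [518.4, 34.1, 66.6]
tcp_rot: [2.09, 1.57, 2.164]
contact_force: [0.1, 1.2, -1.7]
grip_width: 27.3
```

carry_out --pt "0 0 -3 0" --pt "0 0 -6 0" --pt "0 0 -9 0" --pt "0 0 -12 0" --pt "0 0 -12 0"

```text
time: 6.97
tool_pos: [517.6, 34.1, 54.3]
tcp_rot: [2.817, 1.569, 2.891]
contact_force: [-3.4, -1.4, 1.7]
grip_width: 27.0
```

carry_out --pt "0 0 -2 0" --pt "0 0 -4 0" --pt "0 0 -6 0" --pt "0 0 -8 0" --pt "0 0 -8 0"

```text
time: 7.38
tool_pos: [517.6, 34.0, 46.1]
tcp_rot: [2.802, 1.569, 2.876]
contact_force: [-1.5, -0.4, 0.5]
grip_width: 27.0
```

carry_out --pt "0 0 -2 0" --pt "0 0 -4 0" --pt "0 0 -6 0" --pt "0 0 -8 0" --pt "0 0 -8 0"

```text
time: 7.8
tool_pos: [518.5, 33.7, 38.1]
tcp_rot: [1.623, 1.571, 1.696]
contact_force: [1.1, -2.2, 0.0]
grip_width: 27.3
```

Run:
```python
from h import *
st(); np.save('T4.npy',wT()); w=save('wrist','w4.png'); t=save('top','t4.png'); s=save('scene','s4.png')
a=cv2.resize(s[170:270,240:350],None,fx=5,fy=5,interpolation=cv2.INTER_CUBIC)[:,:,::-1]
b=cv2.resize(t[195:275,240:380],None,fx=1.7,fy=1.7)[:,:,::-1]
c=np.zeros((500,800,3),np.uint8); c[:,:550]=a; c[:136,555:793]=b; wb=cv2.resize(w,None,fx=.43,fy=.43)[:,:,::-1]; c[150:150+wb.shape[0],555:555+wb.shape[1]]=wb
cv2.imwrite('pics/c4.png',c)
```

```text
t 7.8 p [518.5  33.7  38.1] jawdir deg 4.21 F [ 1.1 -2.2  0. ] M [-0.15 -0.29 -0.03] w 27.3
```

View pics/c4.png

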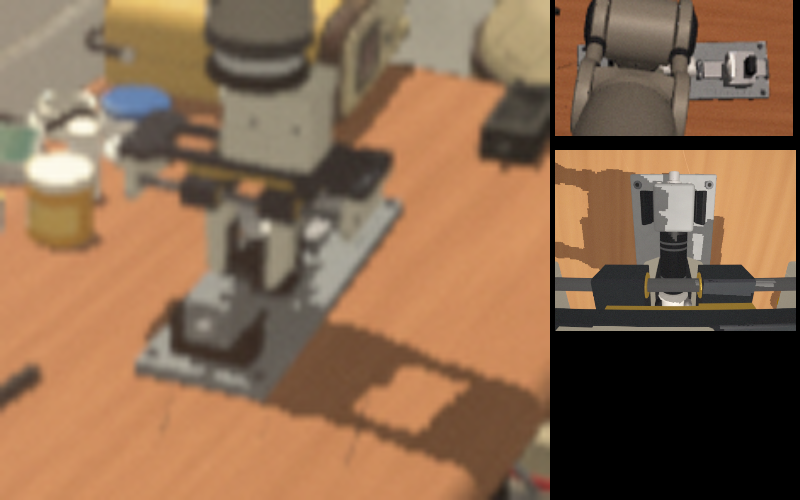

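The box is entering the rear rest between the cheeks. The forces are low, so the probe has probably pivoted nose-up in the grip. I'll keep lowering.

carry_out --pt "0 0 -2 0" --pt "0 0 -4 0" --pt "0 0 -6 0" --pt "0 0 -6 0" --pt "0 0 -6 0"

```text
time: 8.37
tool_pos: [518.5, 33.8, 33.0]
tcp_rot: [0.773, 1.571, 0.847]
contact_force: [-3.2, -1.7, 11.0]
grip_width: 27.1
```

carry_out --pt "0 0 0 0" --pt "0 0 0 0" --pt "0 0 0 0" --pt "0 0 0 0" --pt "0 0 0 0" --pt "0 0 0 0" --hand 60

```text
time: 8.87
tool_pos: [518.4, 33.8, 32.8]
tcp_rot: [2.332, 1.571, 2.406]
contact_force: [1.1, -0.5, 0.5]
grip_width: 58.8
```

carry_out --pt "0 0 10 0" --pt "0 0 30 0" --pt "0 0 65 0" --pt "0 0 100 0" --pt "0 0 140 0" --pt "0 0 170 0" --pt "0 -20 190 0" --pt "0 -40 190 0" --pt "0 -40 190 0" --pt "0 -40 190 0" --pt "0 -40 190 0"

```text
time: 9.78
tool_pos: [518.0, -5.8, 222.6]
tcp_rot: [2.465, 1.569, 2.538]
contact_force: [-0.1, 0.1, 0.1]
grip_width: 60.2
```

Run:
```python
from h import *
st(); np.save('T5.npy',wT()); w=save('wrist','w5.png')
cv2.imwrite('pics/c5.png',cv2.resize(w[0:300,190:400],None,fx=2,fy=2,interpolation=cv2.INTER_CUBIC)[:,:,::-1])
```

```text
t 9.78 p [518.   -5.8 222.6] jawdir deg 4.21 F [-0.1  0.1  0.1] M [ 0.01 -0.12 -0.02] w 60.2
```

View pics/c5.png

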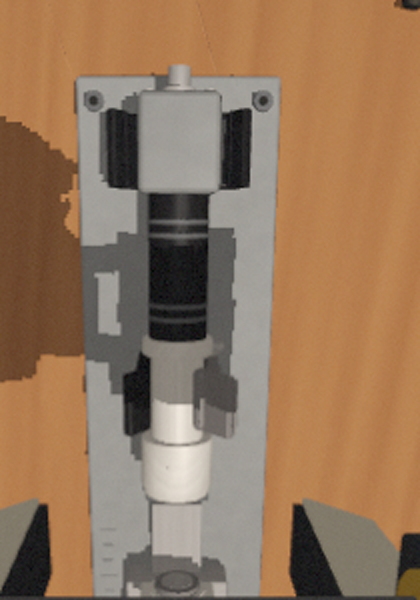

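The probe lies in line in the clip, with the box between the rest's cheeks, the head past the clip at rows 440–500 of the crop and the jaw tab at (215,405). Next I'll check numerically whether it is home.

Run:
```python
from h import *
T=np.load('T5.npy'); T1=np.load('T1.npy'); th=np.radians(-85.75); ex=np.array([np.cos(th),np.sin(th)]); ey=np.array([-ex[1],ex[0]])
def s(n,uv,z,T=T):
    p=onz('wrist',uv,z,T)[:2]-[521.3,-14.1]; print(n,'sx',round(float(ex@p),1),'sy',round(float(ey@p),1))
c=lambda x,y:(190+x/2,y/2)
s('box front',c(179,192),63); 
for z in(63,83): s('window top z%d'%z,c(176,498),z)
for z in(62,82): s('collar back top z%d'%z,c(177,339),z)
for z in(45,65): s('head L%d'%z,c(142,465),z); s('head R%d'%z,c(210,465),z)
d=lambda x,y:(235+x/3,20+y/3)
s('jaw before rear-outer',d(279,472),74,T1); s('jaw before front-outer',d(274,560),74,T1); s('inner front',d(215,545),59,T1); s('inner rear',d(218,458),59,T1)
s('jaw after rear-outer',c(238,378),74); s('jaw after front-outer',c(235,437),74); s('inner front',c(195,428),59); s('inner rear',c(203,372),59)
```

```text
box front sx -94.1 sy 1.0
window top z63 sx 49.2 sy 0.0
window top z83 sx 40.7 sy -0.2
collar back top z62 sx -29.4 sy 0.3
collar back top z82 sx -33.0 sy 0.1
head L45 sx 38.7 sy -17.2
head R45 sx 38.7 sy 17.5
head L65 sx 31.2 sy -16.4
head R65 sx 31.2 sy 16.3
jaw before rear-outer sx -13.3 sy 25.6
jaw before front-outer sx 14.2 sy 25.4
inner front sx 13.7 sy 8.5
inner rear sx -14.6 sy 8.6
jaw after rear-outer sx -13.8 sy 27.7
jaw after front-outer sx 14.1 sy 27.1
inner front sx 14.5 sy 9.1
inner rear sx -13.2 sy 12.6
```

carry_out --pt "0 15 -20 0" --pt "0 33 -55 0" --pt "0 33 -90 0" --pt "0 33 -120 0" --pt "0 33 -140 0" --pt "0 33 -152 0" --pt "0 33 -157 0" --pt "0 33 -157 0" --pt "0 33 -157 0" --pt "0 33 -157 0" --hand 0

```text
time: 10.67
tool_pos: [518.6, 27.7, 66.4]
tcp_rot: [1.064, 1.57, 1.138]
contact_force: [0.4, -0.3, 0.3]
grip_width: 1.6
```

carry_out --pt "0 0 -2 0" --pt "0 0 -4 0" --pt "0 0 -5 0" --pt "0 0 -6 0" --pt "0 0 -6 0" --pt "0 0 -6 0"

```text
time: 11.17
tool_pos: [518.6, 27.6, 60.4]
tcp_rot: [1.106, 1.57, 1.18]
contact_force: [-0.6, -0.2, 0.8]
grip_width: 0.7
```

carry_out --pt "0 0 -1 0" --pt "0 0 -2 0" --pt "0 0 -3 0" --pt "0 0 -3 0" --pt "0 0 -3 0"

```text
time: 11.58
tool_pos: [519.2, 27.5, 59.0]
tcp_rot: [0.075, 1.569, 0.15]
contact_force: [-4.4, -0.0, 14.5]
grip_width: 0.7
```

carry_out --pt "0 0 -2 0" --pt "0 0 -3 0" --pt "0 0 -3 0"

```text
time: 11.83
tool_pos: [519.9, 27.5, 59.0]
tcp_rot: [-0.085, 1.566, -0.011]
contact_force: [-7.3, 0.4, 26.5]
grip_width: 0.3
```

carry_out --pt "-1 0 10 0" --pt "-1 0 35 0" --pt "-1 0 70 0" --pt "-1 0 105 0" --pt "0 -20 135 0" --pt "2 -55 150 0" --pt "5 -95 160 0" --pt "8 -135 160 0" --pt "11 -175 160 0" --pt "13 -200 160 0" --pt "13 -210 160 0" --pt "13 -210 160 0" --pt "13 -210 160 0" --pt "13 -210 160 0" --hand 70

```text
time: 13.0
tool_pos: [532.8, -180.9, 218.9]
tcp_rot: [0.107, 1.566, 0.182]
contact_force: [0.2, -0.1, -0.4]
grip_width: 69.7
```

Run:
```python
from h import *
st(); np.save('T6.npy',wT()); w=save('wrist','w6.png')
cv2.imwrite('pics/c6.png',cv2.resize(w[0:300,160:420],None,fx=2,fy=2,interpolation=cv2.INTER_CUBIC)[:,:,::-1])
print('grip from top cam',onz('top',(355.4,234),69))
```

```text
t 13.0 p [ 532.8 -180.9  218.9] jawdir deg 4.34 F [ 0.2 -0.1 -0.4] M [ 0.01 -0.1  -0.01] w 69.7
grip from top cam [ 526.84576331 -161.59237001   69.        ]
```

View pics/c6.png

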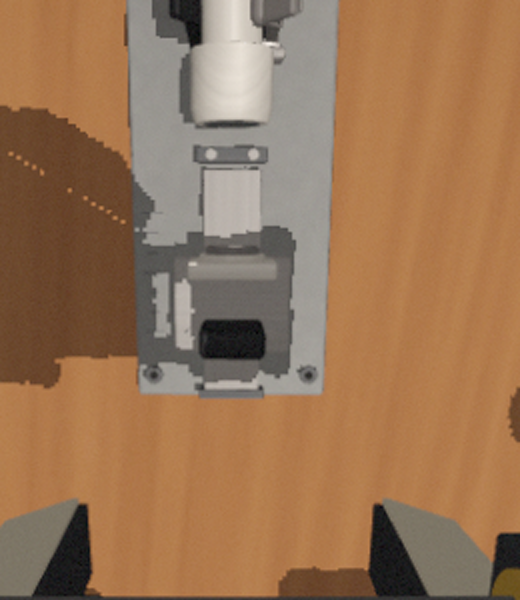

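The grip top is at about (232,341) in the crop, which is (276,170.5) in the full image. The plate is at rows 255–275 and the end-stop bracket at (230,155).

Run:
```python
from h import *
T=np.load('T6.npy'); th=np.radians(-85.75); ex=np.array([np.cos(th),np.sin(th)]); ey=np.array([-ex[1],ex[0]])
for n,uv,z in [('grip',(276.3,170.5),69),('grip back edge',(276,179),69),('stop bracket',(275,77),20),('base front edge',(275,197),12),('window',(276,61),50),('plate top',(276,135),62)]:
    p=onz('wrist',uv,z,T); q=p[:2]-[521.3,-14.1]; print(n,np.round(p,1),'stand',round(float(ex@q),1),round(float(ey@q),1))
```

```text
grip [ 532.9 -159.    69. ] stand 145.4 0.9
grip back edge [ 533.3 -166.7   69. ] stand 153.1 0.6
stop bracket [525.8 -77.3  20. ] stand 63.3 -0.2
base front edge [ 535.1 -198.3   12. ] stand 184.7 0.1
window [525.7 -66.2  50. ] stand 52.2 0.5
plate top [ 530.4 -128.6   62. ] stand 114.8 0.6
```

carry_out --pt "0 21 -30 0" --pt "0 21 -65 0" --pt "0 21 -100 0" --pt "0 21 -130 0" --pt "0 21 -155 0" --pt "0 21 -170 0" --pt "0 21 -176 0" --pt "0 21 -176 0" --pt "0 21 -176 0"

```text
time: 13.8
tool_pos: [533.5, -159.1, 43.8]
tcp_rot: [-0.032, 1.565, 0.045]
contact_force: [0.4, -0.0, 0.4]
grip_width: 70.1
```

carry_out --pt "0 0 0 0" --pt "0 0 0 0" --pt "0 0 0 0" --pt "0 0 0 0" --pt "0 0 0 0" --pt "0 0 0 0" --pt "0 0 0 0" --hand 15

```text
time: 14.38
tool_pos: [532.7, -159.2, 43.9]
tcp_rot: [0.018, 1.567, 0.095]
contact_force: [0.5, 0.7, 0.7]
grip_width: 29.5
```

carry_out --pt "-0.3 4 0 0" --pt "-0.7 9 0 0" --pt "-1.1 15 0 0" --pt "-1.6 21 0 0" --pt "-2 27 0 0" --pt "-2.4 32 0 0" --pt "-2.8 37 0 0" --pt "-3 40 0 0" --pt "-3 40 0 0"

```text
time: 15.13
tool_pos: [529.7, -118.1, 44.0]
tcp_rot: [0.187, 1.567, 0.265]
contact_force: [0.5, 1.0, 0.6]
grip_width: 29.6
```

carry_out --pt "-0.1 2 0 0" --pt "-0.3 4 0 0" --pt "-0.4 6 0 0" --pt "-0.6 8 0 0" --pt "-0.7 10 0 0" --pt "-0.7 10 0 0"

```text
time: 15.63
tool_pos: [529.6, -114.7, 44.1]
tcp_rot: [-1.066, 1.56, -0.987]
contact_force: [-2.0, -30.6, -5.7]
grip_width: 29.6
```

carry_out --pt "0 0 0 0" --pt "0 0 0 0" --pt "0 0 0 0"

```text
time: 15.88
tool_pos: [529.5, -115.1, 44.0]
tcp_rot: [-1.073, 1.56, -0.994]
contact_force: [0.2, -5.9, -1.9]
grip_width: 29.9
```

carry_out --pt "0 0 0 0" --pt "0 0 0 0" --pt "0 0 0 0" --pt "0 0 0 0" --pt "0 0 0 0" --pt "0 0 0 0" --hand 75

```text
time: 16.38
tool_pos: [529.5, -114.8, 44.0]
tcp_rot: [-1.071, 1.561, -0.992]
contact_force: [-0.8, 0.5, 0.5]
grip_width: 65.5
```

carry_out --pt "0 0 10 0" --pt "0 0 35 0" --pt "0 0 70 0" --pt "0 0 105 0" --pt "0 0 140 0" --pt "1 -20 165 0" --pt "2 -40 176 0" --pt "2 -50 176 0" --pt "2 -50 176 0" --pt "2 -50 176 0"

```text
time: 17.22
tool_pos: [530.7, -164.4, 218.9]
tcp_rot: [-1.194, 1.563, -1.117]
contact_force: [-0.3, 0.4, 1.1]
grip_width: 75.2
```

Run:
```python
from h import *
st(); T=wT(); np.save('T7.npy',T); w=save('wrist','w7.png')
cv2.imwrite('pics/c7.png',cv2.resize(w[0:300,160:420],None,fx=2,fy=2,interpolation=cv2.INTER_CUBIC)[:,:,::-1])
```

```text
t 17.22 p [ 530.7 -164.4  218.9] jawdir deg 4.45 F [-0.3  0.4  1.1] M [ 0.04 -0.1  -0.01] w 75.2
```

View pics/c7.png

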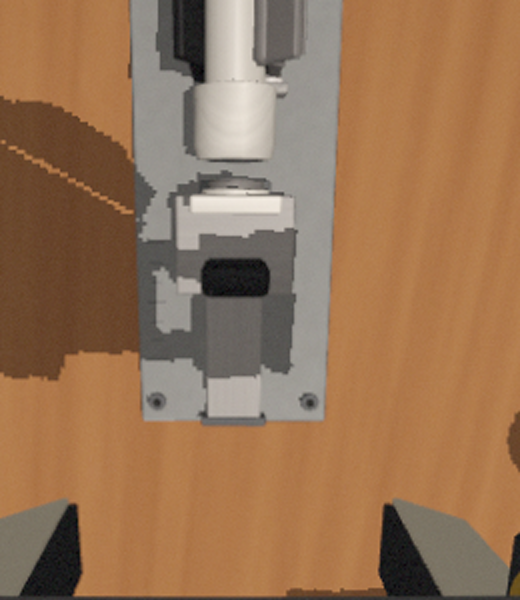

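The carriage now covers the end-stop bracket, with the source disc (row 185) just in front of the window (row 160). The probe is unmoved. I'll go back to the first viewing pose and compare the jaw directly.

carry_out --pt "-7 35 3 0" --pt "-14 70 6 0" --pt "-22 105 6.7 0" --pt "-30 140 6.7 0" --pt "-30.7 146.5 6.7 0" --pt "-30.7 146.5 6.7 0" --pt "-30.7 146.5 6.7 0" --pt "-30.7 146.5 6.7 0" --hand 91.8

```text
time: 17.93
tool_pos: [500.0, -18.0, 224.7]
tcp_rot: [-1.386, 1.564, -1.307]
contact_force: [-0.7, 0.3, -0.8]
grip_width: 92.0
```

Run:
```python
from h import *
st(); T=wT(); np.save('T8.npy',T); w=save('wrist','w8.png'); t=save('top','t8.png')
T7=np.load('T7.npy');th=np.radians(-85.75); ex=np.array([np.cos(th),np.sin(th)])
p=onz('wrist',(278,141),69,T7); print('grip',p,ex@(p[:2]-[521.3,-14.1]))
a=cv2.imread('pics/w1.png')[130:260,240:360]; b=w[130:260,240:360,::-1]
cv2.imwrite('pics/c8.png',cv2.resize(np.hstack([a,b]),None,fx=3.3,fy=3.3,interpolation=cv2.INTER_CUBIC))
```

```text
t 17.93 p [500.  -18.  224.7] jawdir deg 4.49 F [-0.7  0.3 -0.8] M [-0.08 -0.05  0.01] w 92.0
grip [ 530.03257588 -117.67370454   69.        ] 103.93605403725556
```

Run:
```python
from h import *
th=np.radians(-85.75); ex=np.array([np.cos(th),np.sin(th)])
for f,T,r0 in(('w6','T6',150),('w7','T7',115)):
    im=cv2.imread(f'pics/{f}.png'); m=(im.max(2)<32)[r0:r0+40,255:300]; 
    n,l,s,c=cv2.connectedComponentsWithStats(m.astype(np.uint8)); k=1+np.argmax(s[1:,4]); x,y,w,h,a=s[k]
    p=onz('wrist',(255+x+w/2,r0+y+h),69,np.load(T+'.npy')); print(f,x+255,y+r0,w,h,a,'bottom edge sx',ex@(p[:2]-[521.3,-14.1]))
A=cv2.cvtColor(cv2.imread('pics/w1.png'),cv2.COLOR_BGR2GRAY); B=cv2.cvtColor(cv2.imread('pics/w8.png'),cv2.COLOR_BGR2GRAY)
for r in(180,188,196): print(r,A[r,298:340].tolist(),'\n   ',B[r,298:340].tolist())
# pose drift between the two views, from fixed features: rear base edge & jaw tab match
for n,(y0,y1,x0,x1) in {'base rear R screw':(30,48,332,356),'base right edge/screw L':(30,48,246,268),'jaw outer':(166,212,318,334)}.items():
    r=cv2.matchTemplate(B[y0-6:y1+6,x0-6:x1+6],A[y0:y1,x0:x1],cv2.TM_CCOEFF_NORMED); _,v,_,l=cv2.minMaxLoc(r); print(n,'shift',l[0]-6,l[1]-6,round(v,3))
t0=cv2.imread('pics/t0.png').astype(int); t8=cv2.imread('pics/t8.png').astype(int)
for n,(x,y) in {'mouse':(131,272),'jar':(313,174),'vial':(338,170),'wand':(229,199),'adapter':(431,268)}.items(): print(n,'mean diff',abs(t0-t8)[y-14:y+14,x-14:x+14].mean().round(1))
```

```text
w6 261 161 31 18 465 bottom edge sx 153.0549618704244
w7 261 130 33 18 479 bottom edge sx 109.98620852140819
180 [21, 17, 22, 25, 23, 26, 23, 22, 35, 63, 67, 71, 71, 74, 74, 71, 69, 66, 69, 69, 71, 69, 72, 71, 68, 69, 70, 74, 75, 112, 103, 131, 148, 149, 150, 151, 150, 152, 153, 152, 152, 153] 
    [128, 129, 127, 124, 126, 123, 124, 112, 82, 72, 70, 72, 75, 71, 69, 71, 72, 68, 70, 69, 70, 71, 72, 72, 70, 70, 98, 106, 121, 100, 139, 138, 148, 151, 151, 153, 153, 155, 156, 153, 153, 156]
188 [10, 27, 21, 20, 22, 23, 23, 19, 45, 70, 70, 72, 69, 74, 72, 66, 69, 67, 66, 69, 65, 67, 67, 68, 71, 72, 73, 75, 114, 106, 133, 127, 143, 150, 150, 149, 149, 150, 150, 150, 152, 150] 
    [130, 129, 125, 126, 125, 124, 124, 104, 80, 69, 72, 74, 76, 72, 70, 66, 68, 69, 70, 74, 70, 70, 70, 69, 74, 68, 72, 119, 122, 105, 132, 149, 150, 152, 154, 154, 152, 151, 153, 149, 153, 152]
196 [88, 89, 91, 65, 49, 61, 73, 71, 69, 73, 72, 72, 74, 68, 68, 67, 71, 71, 70, 69, 67, 67, 66, 69, 69, 68, 69, 117, 122, 105, 135, 149, 148, 150, 149, 149, 151, 151, 152, 154, 152, 150] 
    [127, 128, 124, 124, 125, 123, 124, 97, 72, 71, 74, 72, 74, 69, 69, 73, 69, 69, 71, 69, 69, 68, 73, 71, 71, 69, 118, 126, 107, 133, 128, 142, 147, 151, 152, 150, 154, 154, 154, 152, 153, 145]
base rear R screw shift -1 -2 0.982
base right edge/screw L shift -1 -2 0.983
jaw outer shift -1 -1 0.957
mouse mean diff 3.0
jar mean diff 32.1
vial mean diff 8.0
wand mean diff 3.1
adapter mean diff 3.2
```

Run:
```python
from h import *
s8=save('scene','s8.png')[:,:,::-1].astype(int); s0=cv2.imread('pics/s0.png').astype(int)
for n,(x,y) in {'jar':(252,210),'vial':(253,195),'mouse':(266,309)}.items(): print(n,abs(s0-s8)[y-10:y+10,x-9:x+9].mean().round(1))
t8=cv2.imread('pics/t8.png'); print('top pixel at jar lid (white if visible)',t8[170,313],t8[174,308])
def jar(f): 
    h=cv2.cvtColor(cv2.imread(f),cv2.COLOR_BGR2HSV)[195:225,240:270]; m=cv2.inRange(h,(10,120,60),(28,255,255)); return cv2.moments(m,True)
for f in('pics/s0.png','pics/s8.png'): m=jar(f); print(f,m['m00'],m['m10']/max(m['m00'],1)+240,m['m01']/max(m['m00'],1)+195)
```

```text
jar 3.9
vial 4.5
mouse 4.9
top pixel at jar lid (white if visible) [209 229 238] [ 90 103 117]
pics/s0.png 524.0 255.5 215.4732824427481
pics/s8.png 526.0 255.5171102661597 215.43346007604563
```

The jar and the other bystanders haven't moved. The difference at the jar in the top view was only the arm's shadow. I'm handing in.

Run:
```python
from h import *
st(); print(close_job())
```

```text
t 18.08 p [500.1 -18.4 224.9] jawdir deg 4.41 F [ 0.7 -0.1  0. ] M [-0.07 -0.11 -0.04] w 92.0
the job is handed in; nothing more can be done
None
```

The probe is clipped fully home in the fork clip, and the source carriage is up against its end stop. I handed the job in at 18.1 s of the 48 s allowed, with the gripper open and clear of everything.

**Probe:** I laid it in the clip with its head towards the carriage and its box on the rear rest. I then pressed behind the collar with closed fingers, up to 26 N. The top of the barrel stayed at 59.0 mm, which is exactly the fully home height.

**Jaw:** It matches its starting closed position to within about a pixel. Before the press one measurement had put its tip about 2 mm out.

**Carriage:** It slid about 44 mm and stopped hard at 30 N, over the end-stop bracket, with a gap left between the source disc and the probe window. That is less than the full 60 mm, so I take it to have started about 15 mm in. Measured from the images the travel came to about 43 mm, within image error.

**Bystanders:** The jar, vial and mouse compare as unmoved in the scene camera, and the wand and adapter in the top camera. The top camera differed at the jar, but its position in the scene camera is unchanged, so I put that down to the arm's shadow.

**Check not completed:** I couldn't view a final close-up of the jaw because I had reached the 12-picture limit, so I compared it numerically instead.

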